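# Unlock the index head and set it to the fourth click

### The arm

A 6-joint arm with a two-finger parallel gripper is mounted at the origin on the work surface. World frame = base frame: x ahead of the robot, y to its left, z up, the work surface at z = 0. Lengths are in m, angles in rad, forces in N, time in s.
With the tool pointing down it reaches from about 0.375 to 0.925 m from the base axis. Payload 5.7 kg.
Tool frame: the origin (TCP) lies midway between the tips of the shut fingers; the grasp point (between the pads) lies 19 mm behind it; z points along the fingers, y is the line along which they close (so a half turn about z gives the same grasp; the last joint's range is limited). The gripper opens to 88 mm and grips with 3 to 60 N. Pads are 20 mm wide; open, the fingers measure 115 mm over their backs; the gripper's body (75 mm by 178 mm) begins 61 mm behind the grasp point.
Start: joints at [-0.115, 0.359, 1.51, -0, 1.272, -0.115], TCP at [0.6, -0, 0.223] pointing down, gripper open.
Joint ranges: [-2.97, 2.97], [-1.01, 2.36], [0.21, 2.38], [-0.96, 4.11], [0.2, 2.71], [-2.98, 2.98]. Speed limits (rad/s): [2.39, 2.39, 3.14, 3.14, 3.14, 3.14].

### API

Orientations are given as a unit quaternion [x, y, z, w].
In Python, from bench import move_ptp, servo_line, goto_joints, move_gripper, sleep, inverse_kinematics, capture, PlanningError, close_job, spot_in, silhouettes, current_clock, current_joint_pos, current_qvel, current_joint_torque, current_position, current_orientation, current_force, current_torque, current_finger_gap, current_grip_force gives the robot as it stands. Calls block until the motion is done:
- move_ptp(position, orientation): joint-space move of the TCP to a pose.
- servo_line(position, orientation=None, rate=0.15, contact_N=None): straight line of the TCP; orientation=None keeps the orientation; rate is the mean speed in m/s. With contact_N (N) it stops when the force on the tool has changed by that much, and returns True; else False.
- goto_joints(angles): joint-space move.
- move_gripper(opening): finger opening in m; the grip force is fixed at half the most; returns when the fingers have stopped.
- sleep(seconds).
- inverse_kinematics(position, orientation): joint angles nearest the present ones, or None.
- capture(name): name is "scene" or "side" or "wrist"; returns a dict with "image" (480x640x3 uint8, blue, green, red), "range_z" (480x640 float32, m along the optical axis (not along the pixel's ray), 0 where there is no reading), "intrinsics" (3x3 intrinsics, pixels), "R" (3x3) and "t" (3): a world point X has camera coordinates R X + t. Camera axes: x right, y down, z forward; pixel columns grow to the right and rows downward; lengths in m; the calibration is good to about 2 mm. A picture is of the moment at which its call begins.
A pose or a line that the arm cannot do raises PlanningError and nothing moves.
- close_job(): hands the job in; it is judged then, once.
Trained networks look in the newest picture that a camera, given by its name, has taken for a name from the list of things; names that differ only in an ending like _2 or _b are one class to them, and where a whole thing is asked for, a point or a joint stands for the part that bears it (a point fixed in the world has none). Each returns a list of dicts, best first, with "conf" (0 to 1); they miss things now and then, are a little off and sometimes report something else, mostly with a low value. They report only what shows in the picture. A call takes as long as a camera call.
- spot_in(camera, query): "xy" ([column, row] in pixels, amid what is visible of it).
- silhouettes(camera, query): "region" (480x640 bool, what is visible of it) and "xy" ([column, row] in pixels, amid what is visible of it).
Readings, each from a call of its own:
- current_clock(): time.
- current_joint_pos(): joint angles.
- current_qvel(): joint speeds.
- current_joint_torque(): joint torques, N m.
- current_position(): TCP position.
- current_orientation(): TCP orientation.
- current_force(): force on the tool from outside, world axes, zero at the start.
- current_torque(): the same for the moment, N m.
- current_finger_gap(): finger opening in m.
- current_grip_force(): force on a finger pad.
Only numpy, scipy, OpenCV 4.12 (cv2) and the standard library are available. Lean on these libraries where they do the work, as an engineer would, in place of code of your own. Each camera call takes 0.05 s, during which the arm holds its last target. There are 200 camera calls.

### The job

Draw the lock pin out of the index head and hang it by its collar in the parking notch at the head's side. Then turn the knob clockwise until the index wheel rests in its fourth click from the pinned position, without running past it (the knob has play, so count the wheel's clicks, not the knob's turn). Leave the dishes, loupe and tweezers around it where they are.

Things in the scene. Friction and masses are not known exactly. Their poses are not given: they have to be found in the camera images.
- index_head: Fixed steel block 150 x 150 mm, 40 mm high; a wheel and a round knob on top turn about the vertical axis through its centre. Origin: centre of its underside, on the bench; z up. Pin bore at x = -48 mm, y = 0; the parking notch juts out on its -y side. Eight 6 mm studs on its top, 67 mm from the axis, mark the wheel's positions: 0 beside the bore, then every 30 degrees clockwise (from above).
- index_wheel (a joint): Angle of the aluminium index wheel (rad), clockwise from above: 0 at the pinned position, a click every 0.5236 rad (30 degrees) up to the seventh; the fourth is 2.094. Disc 84 mm across, top 54 mm above the bench. A spring ball holds it in each position with about 0.15 N m; a little past the crest half way it snaps on into the next by itself.
- fork (a point): Outer end of the wheel's fork (two ears standing out from the disc, 29 mm wide in all), 58 mm from the axis, 54 mm above the bench. It turns with the wheel, straddles the pin at position 0 and points at the stud of the present position.
- knob_cap (a joint): Play of the knob against the wheel (rad), clockwise positive, -0.30 to +0.30: the knob drives the wheel only through this loose coupling, and at +0.30 it pushes the wheel clockwise. It starts anywhere in its play, so up to 0.6 rad of knob turning may pass before the wheel moves; after each click the wheel has run ahead and the play must be taken up again.
- knob_grip (a point): Point to grip the fluted round steel knob, on its axis, 78 mm above the bench. The knob is 40 mm in diameter, from 56 to 92 mm above the bench; it can be gripped at any yaw.
- lock_pin: Loose upright steel pin, 0.06 kg. Origin: centre of its foot, z up along it. Shank 8 mm diameter, 32 mm long; then a collar 20 mm across, 4 mm thick; then a dark round handle 14 mm across, 36 to 70 mm above the origin. At the start it stands in the bore between the ears of the wheel's fork, foot 22 mm above the bench, collar on the ears, and stops the wheel from turning.
- pin_grip (a point): Point to grip the pin: on its axis, mid handle, 56 mm above its foot.
- pin_collar (a point): Centre of the underside of the pin's collar, 32 mm above its foot.
- bore (a point): Mouth of the bore in the block's top, 40 mm above the bench: 10 mm wide, 22 mm deep. The pin's foot stands 18 mm below this mouth; lifted by 35 mm it is clear of block, fork and wheel.
- park_notch (a point): Where the parked pin's axis belongs, at the top face of two prongs 52 mm above the bench, 100 mm from the knob's axis on the head's -y side. The slot between them is 11.5 mm wide, open upward, downward and outward (-y of the head); its mouth is 26 mm outward of this point, its closed end 6 mm inward. The pin hangs in it by its collar, shank down between the prongs.
- dish_a: Bystander: shallow dark steel dish, 68 mm across, about 15 mm high, on a paper card; loose. Origin: centre of its underside.
- dish_b: Bystander: shallow dark steel dish, 62 mm across, about 15 mm high, on a paper card; loose. Origin: centre of its underside.
- dish_c: Bystander: shallow dark steel dish, 68 mm across, about 15 mm high, on a paper card; loose. Origin: centre of its underside.
- dish_d: Bystander: shallow dark steel dish, 58 mm across, about 15 mm high, on a paper card; loose. Origin: centre of its underside.
- dish_e: Bystander: shallow dark steel dish, 66 mm across, about 15 mm high, on a paper card; loose. Origin: centre of its underside.
- loupe: Bystander: folding brass loupe, 34 x 30 mm, 40 mm high, loose. Origin: centre of its underside.
- tweezers: Bystander: steel tweezers, 130 mm long, 10 mm high, lying loose. Origin: under their middle.

How it is judged:
By the outcome, as a careful person would: the job done as asked, in the order asked, and still so for the second after the job is handed in, with the robot touching nothing.
It also fails if it takes over 64 s, if anything falls off the work surface, if the arm or the gripper's body presses on something with over 40 N, if the wrist force passes 120 N, or if a joint passes its speed limit or range.

## Working session

There is one attempt and no reset: what is moved stays moved. The work goes in short steps, each a Python script; the robot and the scene stay as the last script left them, time stands still between calls to the robot, and variables do not carry over. Pictures are saved under pics/ and viewed, at most 10 in all, crops included, and the job is handed in when it is done.

```bash
ls; mkdir -p pics; cat > h.py <<'E'
from bench import *
import numpy as np, cv2
def world(c,uv,z=None):
    """pixel -> world, by depth or by plane at height z"""
    K,R,t=map(np.array,(c["intrinsics"],c["R"],c["t"]))
    u,v=uv; r=np.linalg.inv(K)@[u,v,1]
    o=-R.T@t; d=R.T@r
    s=(z-o[2])/d[2] if z is not None else c["range_z"][int(round(v)),int(round(u))]
    return o+s*d
def cloud(c):
    K,R,t=map(np.array,(c["intrinsics"],c["R"],c["t"]))
    v,u=np.mgrid[0:480,0:640]; Z=c["range_z"].astype(float)
    P=np.stack([(u-K[0,2])/K[0,0]*Z,(v-K[1,2])/K[1,1]*Z,Z],-1)
    W=(P-t)@R; W[Z==0]=np.nan
    return W
def proj(c,X):
    p=np.array(c["intrinsics"])@(np.array(c["R"])@X+c["t"]); return p[:2]/p[2]
E
python3 - <<'E'
from h import *
ims=[]
for n in ("scene","side","wrist"):
    c=capture(n); cv2.imwrite(f"pics/{n}0.png",c["image"])
    W=cloud(c)
    print(n,-np.array(c["R"]).T@c["t"])
    for q in ("index_head","lock_pin","pin_grip","knob_grip","fork","bore","park_notch","loupe","tweezers","dish_a"):
        for s in spot_in(n,q)[:5]:
            u,v=s["xy"]; print(q,round(s["conf"],2),np.round(s["xy"]),np.round(W[int(v),int(u)],3))
print(current_clock())
E
```

```text
pics
scene [0.80994079 0.29457934 0.62571603]
index_head 0.96 [298. 246.] [ 0.568 -0.01   0.056]
lock_pin 0.69 [296. 245.] [ 0.568 -0.014  0.055]
lock_pin 0.67 [325. 210.] [ 0.507 -0.017  0.08 ]
pin_grip 0.62 [328. 213.] [ 0.506 -0.012  0.08 ]
knob_grip 0.86 [296. 246.] [ 0.57  -0.01   0.056]
fork 0.76 [299. 234.] [ 0.562 -0.01   0.081]
bore 0.62 [296. 245.] [ 0.568 -0.011  0.055]
park_notch 0.6 [298. 244.] [ 0.566 -0.012  0.056]
park_notch 0.53 [298. 227.] [ 0.562 -0.012  0.094]
loupe 0.92 [357. 201.] [ 0.435 -0.018  0.042]
tweezers 0.94 [297. 175.] [ 0.447 -0.15   0.007]
tweezers 0.6 [297. 246.] [ 0.57  -0.01   0.056]
dish_a 0.91 [227. 273.] [ 0.66  -0.071  0.004]
dish_a 0.89 [252. 330.] [0.69  0.029 0.004]
dish_a 0.87 [395. 259.] [0.45  0.085 0.003]
dish_a 0.76 [347. 318.] [0.577 0.108 0.005]
dish_a 0.58 [300. 225.] [ 0.559 -0.014  0.094]
side [0.20911151 0.36963338 0.52062552]
index_head 0.6 [359. 256.] [0.524 0.003 0.055]
lock_pin 0.62 [384. 249.] [ 0.496 -0.012  0.075]
pin_grip 0.69 [384. 250.] [ 0.496 -0.012  0.075]
knob_grip 0.77 [363. 258.] [0.519 0.001 0.054]
knob_grip 0.45
[... 650 characters left out ...]
2 [200. 240.] [ 0.503 -0.013  0.084]
pin_grip 0.64 [129. 345.] [ 0.389 -0.158  0.006]
pin_grip 0.61 [205. 238.] [ 0.504 -0.013  0.075]
pin_grip 0.24 [379. 271.] [ 0.66  -0.074  0.   ]
knob_grip 0.91 [265. 229.] [ 0.553 -0.008  0.07 ]
fork 0.73 [261. 240.] [ 0.552 -0.01   0.09 ]
bore 0.78 [261. 233.] [ 0.551 -0.006  0.084]
park_notch 0.68 [265. 232.] [ 0.554 -0.008  0.076]
loupe 0.89 [133. 242.] [ 0.427 -0.028  0.039]
tweezers 0.83 [130. 346.] [ 0.388 -0.162  0.004]
dish_a 0.75 [156. 109.] [0.447 0.086 0.   ]
dish_a 0.75 [320. 358.] [ 0.598 -0.179  0.002]
dish_a 0.62 [379. 271.] [ 0.66  -0.074  0.   ]
dish_a 0.59 [296.  88.] [0.577 0.105 0.002]
dish_a 0.59 [411. 172.] [0.686 0.029 0.002]
1.65
```

```bash
python3 - <<'E'
from h import *
for n in ("scene","side","wrist"):
    c=capture(n); W=cloud(c); P=W.reshape(-1,3); P=P[~np.isnan(P[:,2])]
    k=P[(P[:,2]>.088)&(P[:,2]<.096)&(np.hypot(P[:,0]-.555,P[:,1]+.01)<.035)]
    (x,y),r=cv2.minEnclosingCircle(k[:,:2].astype(np.float32))
    print(n,"knob",len(k),np.round(k.mean(0),4),round(x,4),round(y,4),round(r,4))
    k=P[(P[:,2]>.078)&(P[:,2]<.098)&(np.hypot(P[:,0]-.505,P[:,1]+.012)<.022)]
    if len(k): print("pin",len(k),np.round(k.mean(0),4),k.min(0).round(4),k.max(0).round(4))
    b=P[(abs(P[:,2]-.04)<.0025)&(np.hypot(P[:,0]-.555,P[:,1]+.01)<.12)]
    (cx,cy),wh,a=cv2.minAreaRect(b[:,:2].astype(np.float32)); print("block",len(b),cx,cy,wh,a)
    b=P[(abs(P[:,2]-.052)<.003)&(np.hypot(P[:,0]-.555,P[:,1]+.01)>.082)&(np.hypot(P[:,0]-.555,P[:,1]+.01)<.14)]
    if len(b): print("prongs",len(b),b.mean(0).round(4))
E
```

```text
scene knob 519 [ 0.5491 -0.0219  0.0933] 0.5482 -0.0229 0.0204
pin 105 [ 0.5022 -0.0136  0.0894] [ 0.4949 -0.0212  0.0786] [ 0.5079 -0.0083  0.0959]
block 4167 0.5283276438713074 -0.02842177450656891 (0.1676097959280014, 0.18720903992652893) 80.49380493164062
prongs 433 [ 0.5329 -0.1168  0.0533]
side knob 562 [ 0.5461 -0.0219  0.0924] 0.5473 -0.0233 0.0206
pin 161 [ 0.4986 -0.014   0.088 ] [ 0.4929 -0.023   0.078 ] [ 0.5068 -0.0087  0.0943]
block 5556 0.529365599155426 -0.030110478401184082 (0.16889001429080963, 0.18875540792942047) 80.4772720336914
prongs 545 [ 0.5314 -0.1176  0.0525]
wrist knob 1787 [ 0.5472 -0.0247  0.0906] 0.5468 -0.0258 0.0201
pin 326 [ 0.5007 -0.017   0.0882] [ 0.4932 -0.0248  0.0782] [ 0.5064 -0.0115  0.0923]
block 16319 0.5275487303733826 -0.03208361566066742 (0.16817116737365723, 0.18591156601905823) 80.57617950439453
prongs 1252 [ 0.5316 -0.1184  0.0506]
```

View pics/wrist0.png

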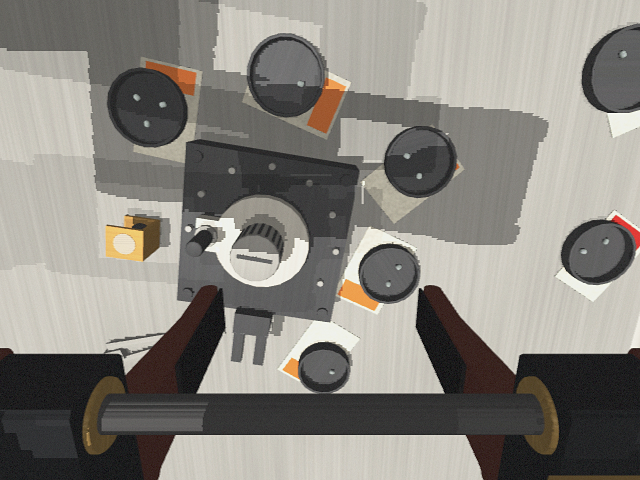

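View pics/scene0.png

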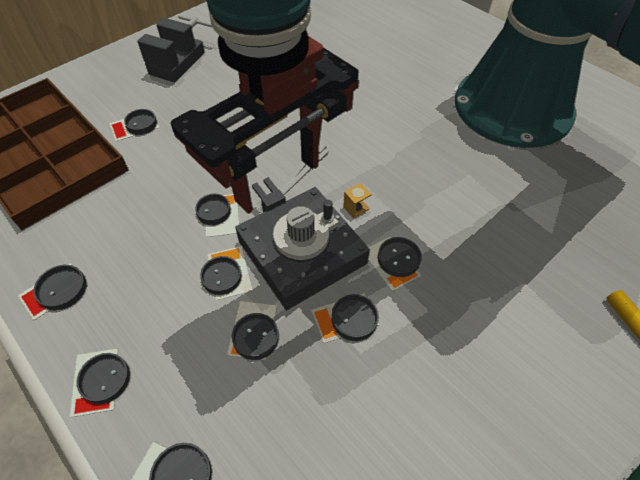

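Wrist view: the knob is at about (258,250), the pin at (202,240) and the two prongs at (250,335), slot opening downward. Loupe and dishes stand clear of the head. The measured sizes match: knob radius 20 mm, top 92 mm, pin about 48 mm from the axis. Head yaw is about -9.5°.

```bash
cat >> h.py <<'E'
from scipy.spatial.transform import Rotation as Ro
YAW=np.radians(-9.5); AX=np.array([.5474,-.0238])
HX=np.array([np.cos(YAW),np.sin(YAW)]); HY=np.array([-HX[1],HX[0]])
def quat(a):
    y=np.array([np.cos(a),np.sin(a),0]); z=np.array([0,0,-1.])
    return Ro.from_matrix(np.stack([np.cross(y,z),y,z],1)).as_quat()
def P(xy,z): return [float(xy[0]),float(xy[1]),float(z)]
E
python3 - <<'E'
from h import *
pin=AX-.048*HX; notch=AX-.1*HY
print(pin,notch,current_orientation(),quat(0),current_clock())
for d in (80.5,-99.5):
    print(d,inverse_kinematics(P(pin,.16),quat(np.radians(d))))
for d in range(-180,181,40): print(d,inverse_kinematics(P(AX,.061),quat(np.radians(d))))
E
```

```text
[ 0.50005829 -0.01587771] [ 0.53089524 -0.12242856] [ 7.07103381e-01  7.07110179e-01 -2.15339741e-05 -4.87257954e-05] [0.70710678 0.70710678 0.         0.        ] 1.8
80.5 [-1.69894655e-01  2.87673929e-01  1.79791678e+00 -4.44089210e-16
  1.05600195e+00 -1.57488470e+00]
-99.5 [-1.69894655e-01  2.87673929e-01  1.79791678e+00 -4.44089210e-16
  1.05600195e+00  1.56670795e+00]
-180 [-1.69533622e-01  4.83721676e-01  1.78706128e+00 -4.44089210e-16
  8.70809701e-01  2.97205903e+00]
-140 [-1.69533622e-01  4.83721676e-01  1.78706128e+00 -4.44089210e-16
  8.70809701e-01  2.27392733e+00]
-100 [-1.69533622e-01  4.83721676e-01  1.78706128e+00 -4.44089210e-16
  8.70809701e-01  1.57579563e+00]
-60 [-1.69533622e-01  4.83721676e-01  1.78706128e+00 -4.44089210e-16
  8.70809701e-01  8.77663929e-01]
-20 [-1.69533622e-01  4.83721676e-01  1.78706128e+00 -4.44089210e-16
  8.70809701e-01  1.79532228e-01]
20 [-1.69533622e-01  4.83721676e-01  1.78706128e+00 -4.44089210e-16
  8.70809701e-01 -5.18599473e-01]
60 [-1.69533622e-01  4.83721676e-01  1.78706128e+00 -4.44089210e-16
  8.70809701e-01 -1.21673117e+00]
100 [-1.69533622e-01  4.83721676e-01  1.78706128e+00 -4.44089210e-16
  8.70809701e-01 -1.91486287e+00]
140 [-1.69533622e-01  4.83721676e-01  1.78706128e+00 -4.44089210e-16
  8.70809701e-01 -2.61299458e+00]
180 [-1.69533622e-01  4.83721676e-01  1.78706128e+00 -4.44089210e-16
  8.70809701e-01  2.97205903e+00]
```

```bash
python3 - <<'E'
from h import *
pin=AX-.048*HX; q=quat(np.radians(80.5))
move_gripper(.034)
move_ptp(P(pin,.15),q)
print(servo_line(P(pin,.064),rate=.08,contact_N=6),current_position(),current_force())
move_gripper(.0)
print(current_finger_gap(),current_grip_force(),current_force(),current_torque(),current_clock())
E
```

```text
False [ 0.50049029 -0.01594385  0.06441829] [ 0.74597793 -0.01662675  1.10401058]
0.013216776903729157 29.989772737026215 [ 0.46436053 -0.63874973  2.32783176] [-0.20484702  0.06126989  0.04063688] 5.7417
```

```bash
python3 - <<'E'
from h import *
p=current_position()
print(servo_line([p[0],p[1],p[2]+.05],rate=.08,contact_N=12),current_position(),current_force(),current_finger_gap())
notch=AX-.1*HY
over=notch-.0*HY
# hover beyond the head edge with pin raised, beside slot
servo_line(P(over,p[2]+.05),rate=.15)
print(current_clock(),current_position())
for n in ("side","scene","wrist"):
    c=capture(n); cv2.imwrite(f"pics/{n}1.png",c["image"])
    W=cloud(c); Q=W.reshape(-1,3)
    u,v=proj(c,np.array(P(over,.07))).astype(int); print(n,u,v)
    x0,y0=max(0,u-100),max(0,v-75)
    cr=cv2.resize(c["image"][y0:y0+150,x0:x0+200],(400,300),interpolation=cv2.INTER_CUBIC); cv2.imwrite(f"pics/{n}1c.png",cr)
a=[cv2.imread(f"pics/{n}1c.png") for n in ("side","scene","wrist")]
print([i.shape for i in a])
cv2.imwrite("pics/comb1.png",np.vstack([np.hstack([a[0],a[1]]),np.hstack([cv2.resize(a[2],(400,300)),cv2.resize(cv2.imread("pics/wrist1.png"),(400,300))])]))
E
```

```text
False [ 0.49992637 -0.01596216  0.11400299] [0.3803409  0.13313768 0.12917991] 0.013290371696870643
7.4083 [ 0.5301956  -0.12172324  0.11392277]
side 417 200
scene 267 183
wrist 320 274
[(300, 400, 3), (300, 400, 3), (300, 400, 3)]
```

View pics/comb1.png

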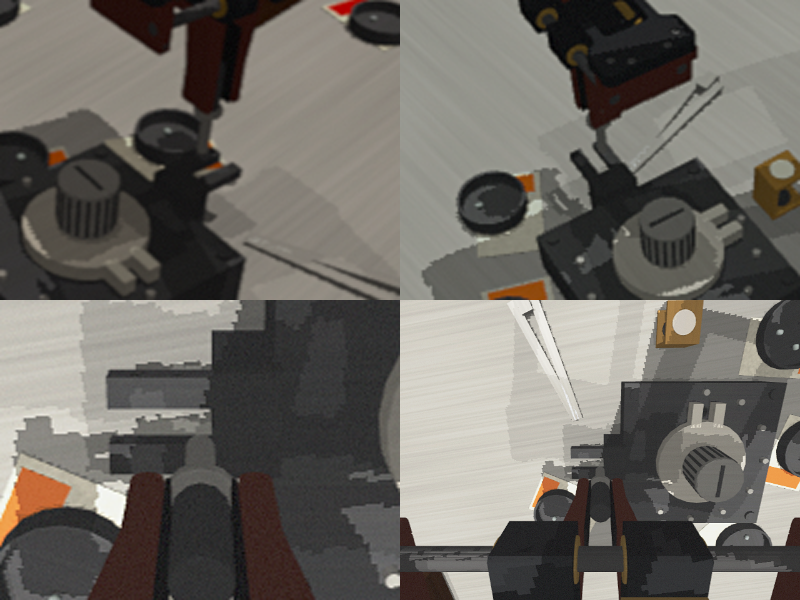

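The pin is held upright above the prongs (foot at about z = 72 mm). The bore and the fork between the ears are free, and nothing else moved. Next I measure pin against slot in the same cameras.

```bash
python3 - <<'E'
from h import *
H=np.stack([HX,HY],1)
tcp=np.array(current_position())
print("tcp in head",((tcp[:2]-AX)@H).round(4))
for n in ("side","scene","wrist"):
    c=capture(n); W=cloud(c); Q=W.reshape(-1,3); Q=Q[~np.isnan(Q[:,2])]
    h=(Q[:,:2]-AX)@H
    m=(np.abs(h-(tcp[:2]-AX)@H)<.012).all(1)&(Q[:,2]>.074)&(Q[:,2]<.098)
    s=h[m]; cam=((-np.array(c["R"]).T@c["t"])[:2]-AX)@H
    d=s.mean(0)-cam; d/=np.linalg.norm(d); nrm=np.array([-d[1],d[0]])
    # visible side of a cylinder r=4 mm: mean lies r*pi/4 toward the camera
    print(n,"shank",m.sum(),"centre",(s.mean(0)+d*.0031).round(4),s.min(0).round(4),s.max(0).round(4),"z",Q[m][:,2].min())
    m=(abs(Q[:,2]-.052)<.0035)&(h[:,1]<-.086)&(h[:,1]>-.14)&(abs(h[:,0])<.03)
    p=h[m]; 
    for y in (-.12,-.114,-.108,-.102):
        x=np.sort(p[abs(p[:,1]-y)<.003][:,0])
        if len(x)>4:
            g=np.diff(x); i=g.argmax(); print("  y",y,"outer",x[0].round(4),x[-1].round(4),"gap",x[i].round(4),x[i+1].round(4))
    mid=p[abs(p[:,0])<.0035]; print("  mouth",p[:,1].min().round(4),"closed end",mid[:,1].min().round(4) if len(mid) else None)
    k=Q[(Q[:,2]>.088)&(Q[:,2]<.096)&(np.hypot(*h.T)<.03)]
    (x,y),r=cv2.minEnclosingCircle(((k[:,:2]-AX)@H).astype(np.float32)); print("  knob",round(x,4),round(y,4),round(r,4))
E
```

```text
tcp in head [-0.0006 -0.0991]
side shank 87 centre [ 0.0001 -0.0987] [-0.0046 -0.1014] [ 0.0025 -0.0925] z 0.07411107794141591
  y -0.12 outer -0.0152 0.0166 gap -0.0044 0.0065
  y -0.114 outer -0.0152 0.0176 gap -0.0041 0.0064
  y -0.108 outer -0.0151 0.0167 gap -0.005 0.0063
  y -0.102 outer -0.0153 0.0165 gap -0.0036 0.0059
  mouth -0.1275 closed end -0.0947
  knob 0.0006 -0.0001 0.0216
scene shank 52 centre [-0.0007 -0.0981] [-0.0042 -0.0987] [ 0.0038 -0.0929] z 0.07418527933036766
  y -0.12 outer -0.0056 0.0158 gap -0.0045 0.0063
  y -0.114 outer -0.0152 0.0165 gap -0.005 0.0067
  y -0.108 outer -0.015 0.0166 gap -0.0051 0.0059
  y -0.102 outer -0.015 0.0164 gap -0.0052 0.0068
  mouth -0.1278 closed end -0.0941
  knob 0.0004 0.0006 0.0208
wrist shank 164 centre [-0.0014 -0.1006] [-0.0058 -0.1045] [-0.0018 -0.0968] z 0.07405815671095883
  y -0.12 outer -0.0163 0.016 gap -0.0059 0.005
  y -0.114 outer -0.0163 0.0156 gap -0.0059 0.0048
  y -0.108 outer -0.0165 0.016 gap -0.0058 0.0048
  y -0.102 outer -0.0163 0.0062 gap -0.0059 0.0052
  mouth -0.1285 closed end -0.0964
  knob -0.0009 -0.0029 0.0206
```

```bash
python3 - <<'E'
from h import *
p=np.array(current_position()); t=p[:2]+.0010*HX-.0025*HY
servo_line(P(t,p[2]),rate=.05)
c=servo_line(P(t,.066),rate=.06,contact_N=5); print(c,current_position(),current_force(),current_clock())
if not c:
    c=servo_line(P(t,.0595),rate=.02,contact_N=4); print(c,current_position(),current_force(),current_clock())
for n in ("side","scene"):
    cc=capture(n); u,v=proj(cc,np.array(P(t,.06))).astype(int)
    cv2.imwrite(f"pics/{n}2c.png",cv2.resize(cc["image"][v-50:v+50,u-65:u+65],(390,300),interpolation=cv2.INTER_CUBIC))
cv2.imwrite("pics/comb2.png",np.hstack([cv2.imread(f"pics/{n}2c.png") for n in ("side","scene")]))
E
```

```text
False [ 0.53157008 -0.12451078  0.06620078] [ 0.65576492 -0.62555462  0.23962983] 8.9167
True [ 0.53190058 -0.12478855  0.06209615] [-0.5083309  -0.35758768  4.781779  ] 9.2167
```

View pics/comb2.png

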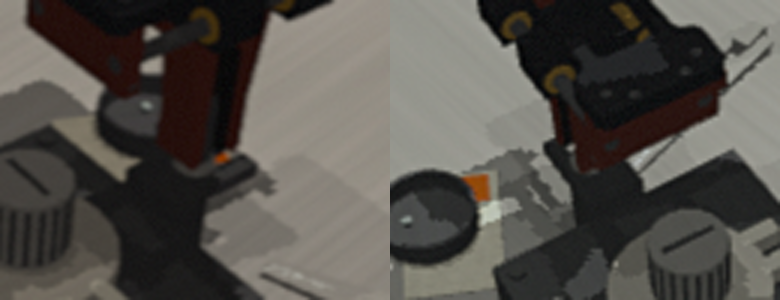

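The collar landed exactly at the expected height (TCP 62 mm), with the fingers just above the prongs. Now I release and check.

```bash
python3 - <<'E'
from h import *
H=np.stack([HX,HY],1)
move_gripper(.034)
p=current_position(); servo_line([p[0],p[1],.15],rate=.12)
# go above knob, ready yaw a=130 deg
move_gripper(.062)
move_ptp(P(AX,.15),quat(np.radians(130)))
print(current_clock())
for n in ("side","scene","wrist"):
    c=capture(n); cv2.imwrite(f"pics/{n}3.png",c["image"])
    W=cloud(c); Q=W.reshape(-1,3); Q=Q[~np.isnan(Q[:,2])]; h=(Q[:,:2]-AX)@H
    m=(np.hypot(h[:,0],h[:,1]+.1)<.02)&(Q[:,2]>.06)&(Q[:,2]<.096)
    if m.any(): print(n,"pin",m.sum(),h[m].mean(0).round(4),"z",Q[m][:,2].max(), "top",h[m&(Q[:,2]>.085)].mean(0).round(4))
    r=np.hypot(*h.T); f=(abs(Q[:,2]-.054)<.004)&(r>.046)&(r<.062)
    if f.any(): print(" fork deg cw",np.degrees(np.pi-np.arctan2(h[f].mean(0)[1],h[f].mean(0)[0]))%360,f.sum())
a=[cv2.resize(cv2.imread(f"pics/{n}3.png"),(400,300)) for n in ("side","scene","wrist")]
cv2.imwrite("pics/comb3.png",np.vstack([np.hstack(a[:2]),np.hstack([a[2],a[2]*0])]))
E
```

```text
12.0667
side pin 225 [-0.001  -0.0981] z 0.09265474548095705 top [ 0.0001 -0.0993]
 fork deg cw 0.09759373520133911 162
scene pin 97 [ 0.0056 -0.0977] z 0.09291710677134786 top [ 0.005  -0.0993]
 fork deg cw 1.0693623248689603 107
wrist pin 806 [-0.0015 -0.1022] z 0.09107741550366831 top [-0.0002 -0.103 ]
 fork deg cw 355.97795407766404 613
```

View pics/comb3.png

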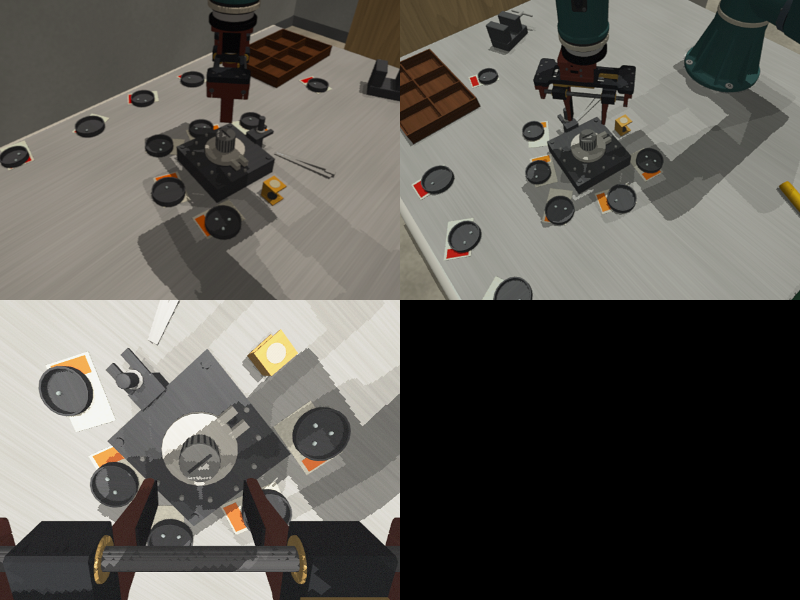

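The pin hangs upright in the notch (handle top 92 mm, axis about 0, -100 mm in the head frame). The fork is still at position 0 and all bystanders are where they were. Now I grip the knob.

```bash
cat >> h.py <<'E'
H=np.stack([HX,HY],1)
def fork():
    """fork angle, degrees clockwise from pinned, per camera: (angle, points)"""
    out=[]
    for n in ("side","scene"):
        Q=cloud(capture(n)).reshape(-1,3); Q=Q[~np.isnan(Q[:,2])]; h=(Q[:,:2]-AX)@H; r=np.hypot(*h.T)
        m=(abs(Q[:,2]-.0535)<.003)&(r>.047)&(r<.06); h=h[m]
        if len(h)<25: out.append((None,len(h))); continue
        a=np.degrees(np.pi-np.arctan2(h[:,1],h[:,0])); a=(a+60)%360-60
        out.append((round(float(np.median(a)),1),len(h)))
    return out
def turn(a,xy,z): 
    goto_joints(inverse_kinematics(P(xy,z),quat(np.radians(a))))
E
python3 - <<'E'
from h import *
print(servo_line(P(AX,.061),rate=.08,contact_N=6),current_position(),current_force())
f0=np.array(current_force())
move_gripper(0.)
f=np.array(current_force())-f0
a=np.radians(130); cl=np.array([np.cos(a),np.sin(a)])
print(current_finger_gap(),current_grip_force(),f.round(2),"closing",f[:2]@cl,current_torque(),current_position(),fork(),current_clock())
E
```

```text
False [ 0.54785813 -0.02386777  0.06148147] [-0.03042258  0.6661545   0.36105479]
0.0395056115779779 29.999887347221375 [ 1.49 -4.35 -0.41] closing -4.2920300266860725 [-0.28946647 -0.19338021  0.0650174 ] [ 0.54831934 -0.02445503  0.06133724] [(5.8, 146), (11.3, 56)] 14.0583
```

```bash
cat > run.py <<'E'
from h import *
import sys
a0,a1=float(sys.argv[1]),float(sys.argv[2]); stop=float(sys.argv[3])
xy=AX+np.array([.0003,-.0004]); a=a0
while a>a1:
    a-=3; turn(a,xy,.061); fk=fork()
    f=current_force(); print(a,fk,"tz %.3f"%current_torque()[2],"fxy",np.round(f[:2],1),"t %.1f"%current_clock())
    v=[x for x,_ in fk if x is not None]
    if np.hypot(f[0],f[1])>25 or (v and min(v)>stop): break
E
python3 run.py 130 70 20
```

```text
127.0 [(5.7, 146), (11.2, 45)] tz 0.054 fxy [ 2.1 -4.3] t 14.4
124.0 [(4.6, 151), (12.4, 47)] tz 0.028 fxy [ 2.3 -4.9] t 14.8
121.0 [(-0.3, 138), (11.0, 53)] tz 0.020 fxy [ 2.9 -5. ] t 15.1
118.0 [(5.6, 139), (12.0, 53)] tz 0.005 fxy [ 2.8 -4.3] t 15.5
115.0 [(0.0, 138), (12.2, 53)] tz -0.043 fxy [ 2.6 -5.7] t 15.8
112.0 [(7.0, 138), (14.8, 44)] tz 0.101 fxy [ 1.9 -3.9] t 16.2
109.0 [(10.2, 140), (17.3, 36)] tz 0.092 fxy [ 2.3 -4.7] t 16.5
106.0 [(13.0, 141), (None, 16)] tz 0.091 fxy [ 2.9 -5.3] t 16.9
103.0 [(15.7, 141), (None, 0)] tz -0.004 fxy [ 2.7 -5.7] t 17.2
100.0 [(8.1, 141), (None, 0)] tz -0.025 fxy [ 2.1 -5.3] t 17.6
97.0 [(24.6, 136), (None, 6)] tz -0.043 fxy [ 3. -5.] t 17.9
```

```bash
sed -i 's/float(np.median(a))/float(np.percentile(a,[3,97]).mean())/' h.py; python3 run.py 97 28 200
```

```text
94.0 [(29.8, 125), (41.6, 36)] tz -0.007 fxy [ 2.9 -5.7] t 18.3
91.0 [(29.7, 126), (42.2, 43)] tz 0.009 fxy [ 3.  -5.5] t 18.6
88.0 [(29.9, 125), (41.8, 42)] tz -0.013 fxy [ 2.2 -6.9] t 19.0
85.0 [(30.4, 123), (42.1, 40)] tz -0.014 fxy [ 2.4 -7.5] t 19.3
82.0 [(31.3, 131), (43.7, 40)] tz 0.148 fxy [ 3.4 -7.4] t 19.7
79.0 [(34.5, 124), (46.4, 45)] tz 0.108 fxy [ 1.8 -6.2] t 20.0
76.0 [(37.5, 123), (46.6, 53)] tz 0.081 fxy [ 2.5 -7.8] t 20.4
73.0 [(40.5, 122), (46.1, 59)] tz 0.067 fxy [ 2.4 -6.9] t 20.7
70.0 [(43.8, 124), (48.9, 65)] tz -0.032 fxy [ 1.8 -7.9] t 21.1
67.0 [(48.6, 125), (52.1, 90)] tz -0.006 fxy [ 2.  -8.7] t 21.4
64.0 [(60.2, 134), (60.3, 107)] tz 0.011 fxy [ 2.4 -8.1] t 21.8
61.0 [(59.8, 132), (61.5, 97)] tz 0.025 fxy [ 2.  -7.7] t 22.1
58.0 [(60.1, 135), (61.7, 97)] tz -0.043 fxy [ 1.8 -7.9] t 22.5
55.0 [(59.7, 138), (61.1, 106)] tz -0.006 fxy [ 2.1 -8. ] t 22.8
52.0 [(61.3, 135), (62.1, 105)] tz 0.162 fxy [ 2.8 -8.6] t 23.2
49.0 [(64.6, 140), (65.8, 100)] tz 0.178 fxy [ 2.5 -9.1] t 23.5
46.0 [(67.4, 140), (68.2, 103)] tz 0.068 fxy [ 1.2 -9.2] t 23.9
43.0 [(70.4, 140), (70.9, 103)] tz 0.099 fxy [ 2.1 -9. ] t 24.2
40.0 [(73.8, 138), (74.7, 103)] tz -0.031 fxy [ 2.  -9.6] t 24.6
37.0 [(79.0, 135), (79.7, 112)] tz -0.023 fxy [ 0.9 -9.4] t 24.9
34.0 [(89.6, 144), (90.6, 93)] tz -0.077 fxy [ 0.6 -8.9] t 25.3
31.0 [(90.3, 134), (90.4, 96)] tz 0.020 fxy [ 1.5 -9.6] t 25.6
28.0 [(89.9, 139), (90.6, 98)] tz 0.011 fxy [  1.7 -10.3] t 26.0
```

Clean: three clicks, and the fork reads 90°. The fourth crest should come at a ≈ 10°. I stop as soon as the fork settles near 120°.

```bash
python3 run.py 28 -5 115
```

```text
25.0 [(89.7, 143), (91.0, 102)] tz -0.032 fxy [ 1.2 -9.9] t 26.3
22.0 [(91.5, 144), (91.9, 106)] tz 0.118 fxy [ 0.3 -9.5] t 26.7
19.0 [(94.6, 136), (95.2, 101)] tz 0.092 fxy [  1.6 -10.2] t 27.0
16.0 [(97.5, 142), (98.0, 104)] tz 0.057 fxy [ 0.7 -9.3] t 27.4
13.0 [(100.9, 134), (100.9, 101)] tz -0.033 fxy [  0.7 -10.9] t 27.7
10.0 [(104.0, 139), (104.6, 95)] tz 0.006 fxy [ -0.5 -10.7] t 28.1
7.0 [(108.7, 138), (108.5, 96)] tz 0.005 fxy [  1.1 -10.3] t 28.4
4.0 [(120.6, 133), (119.9, 89)] tz 0.032 fxy [ 0.3 -9.9] t 28.8
```

```bash
python3 - <<'E'
from h import *
move_gripper(.062)
p=current_position(); servo_line([p[0],p[1],.18],rate=.12)
print(fork(),current_clock())
a=[]
for n in ("side","scene","wrist"):
    c=capture(n); Q=cloud(c).reshape(-1,3); Q=Q[~np.isnan(Q[:,2])]; h=(Q[:,:2]-AX)@H
    m=(np.hypot(h[:,0],h[:,1]+.1)<.02)&(Q[:,2]>.085)&(Q[:,2]<.096)
    print(n,m.sum(),h[m].mean(0).round(4)); a.append(c["image"][80:400,100:500] if n!="wrist" else c["image"])
cv2.imwrite("pics/end.png",np.hstack([cv2.resize(i,(260,208) if i.shape[1]==400 else (280,208)) for i in a]))
E
```

```text
[(119.9, 135), (119.1, 83)] 30.5583
side 78 [ 0.0003 -0.0992]
scene 21 [ 0.003  -0.0956]
wrist 254 [ 0.0004 -0.102 ]
```

View pics/end.png

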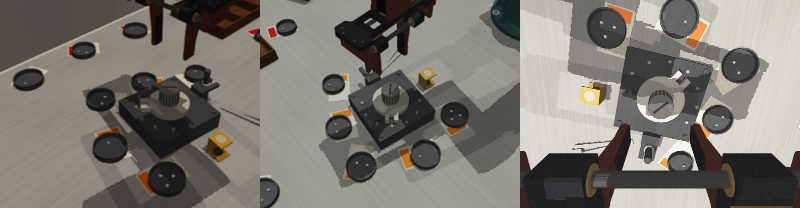

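The pin hangs in the notch (wrist view (648,150)), the fork rests at 120°, the bystanders are unmoved and the gripper is clear.

```bash
python3 -c "
from bench import *
print(close_job())"
```

```text
the job is handed in; nothing more can be done
None
```

The lock pin hangs by its collar in the parking notch, the index wheel rests in its fourth click (fork measured at about 120°), and the job is handed in at about 31 s, with the dishes, loupe and tweezers untouched.

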